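# Uncover a dry-block heater and hold a surface probe on its marked spot

### The job

Open the bench heater: grip its loose round lid by the upright black fin, tip it up on its opposite edge to a clear slant of about 20 degrees, then lift it off and set it down, without dropping it, right way up on the white mat and let go. Then take the yellow spring-tip probe out of its stand and hold it upright with its brass tip on the red spot of the metal block, pressing lightly so that the spring tip is pushed about half-way in; finish while still holding it there. Do not jam the probe hard against the heater, and leave everything else on the bench where it is.

Things in the scene. Friction and masses are not known exactly. Their poses are not given: they have to be found in the camera images.
- heater: White dry-block heater, fixed housing 180 x 200 x 70 mm high, origin at the centre of its underside on the bench, z up. A dark steel rim ring stands on it around its origin axis, outer radius 61, inner radius 55, its top 90 mm above the bench; the lid sits on this ring.
- block: Round bare aluminium block inside the rim ring, radius 53, fixed in the heater; its origin is on the ring's axis, 10 mm below the flat level top face. The top face is 78 mm above the bench and 12 mm below the ring's top. Dark discs on it are sample wells (drawn only, the face is flat).
- spot (a point): Centre of the red spot (14 mm across, white border) on the block's top face, 30 mm off the ring's axis; hidden under the lid at the start.
- lid: Loose blue lid, 63 to 117 g: disc of radius 66, 6 mm thick, grey plug of radius 48, 6 mm deep, below it; origin at the centre of the plug's underside, z up through the lid, x from the centre to the black fin, which starts pointing away from the robot within 50 degrees. Seated, its origin is 84 mm above the bench, the disc rests on the ring's top and the plug has 7 mm play all round.
- fin (a point): Grip point of the upright black fin near the lid's edge, 48 mm along lid x and 34 mm above the lid's origin. The fin is 10 mm thick (along lid y), 26 mm long (along lid x), its foot on the disc 12 mm and its top 46 mm above the lid's origin. Grip it across its thickness, fingers along lid -z.
- heel (a point): Point on the disc's underside at the edge farthest from the fin, 61 mm along lid -x and 6 mm above the lid's origin: where the lid bears on the ring when tipped up by the fin.
- mat: White square mat, 180 x 180 x 4 mm, fixed flat on the bench, origin at the centre of its underside; free of other things. It lies to the left or to the right of the heater.
- stand: Black upright probe stand, 70 x 70 x 78 mm high, fixed on the bench, origin at the centre of its underside; a vertical hole 17 mm wide and 74 mm deep in its top holds the probe. It lies on the other side of the heater from the mat.
- probe: Yellow spring-tip surface probe, loose, 63 to 117 g, standing in the stand. Origin at the lower end of its steel shaft; z up along the probe, round about z. Shaft radius 7, from 0 to 55 mm; yellow handle radius 12, from 55 to 140 mm, whose shoulder rests on the stand's top. The brass tip sticks out 14 mm below the origin when free. It must rise more than 70 mm to leave the stand.
- handle (a point): Point on the probe's axis to grip, 97 mm above its origin (half-way up the handle).
- tip_end (a point): Centre of the brass tip's lower end (tip radius 4), 111 mm below point handle when the spring is free.
- tip (a joint): How far the brass tip is pushed into the probe, 0 (free) to 0.012 m (fully in). Spring of 500 N/m from 0: half in (6 mm) is 3 N, fully in is 6 N.
- rack: Blue test-tube rack 75 x 130 x 72 mm with tubes to 116 mm; bystander.
- bottle_a: Small clear bottle, radius 22, 85 mm high; bystander.
- bottle_b: Small white bottle with blue cap, radius 22, 85 mm high; bystander.
- jar: Amber jar, radius 30, 80 mm high; bystander.
- beaker: Glass beaker, radius 36, 95 mm high; bystander.
- glovebox: Paper glove box 110 x 200 x 75 mm; bystander.
- notebook: Green notebook 150 x 105 x 12 mm; bystander.
Mind the look-alikes: they are no part of the job. Of the things that look like the probe, the larger one is meant. What is shaped like the lid but green is not meant.

How it is judged:
By the outcome, as a careful person would: the job done as asked, in the order asked, and still so for the second after the job is handed in, while the arm keeps its last pose, push and grip.
It also fails if it takes over 61 s, if anything falls off the work surface, if the arm or the gripper's body presses on something with over 40 N, if the wrist force passes 120 N, or if a joint passes its speed limit or range.

### The arm

A 7-joint arm with a two-finger parallel gripper is mounted at the origin on the work surface. World frame = base frame: x ahead of the robot, y to its left, z up, the work surface at z = 0. Lengths are in m, angles in rad, forces in N, time in s.
With the tool pointing down it reaches from about 0.425 to 0.925 m from the base axis. Payload 6.8 kg.
Tool frame: the origin (TCP) lies at the centre of the arm's flange, where the gripper is bolted on; the fingertips stand 182 mm ahead of it and the grasp point (between the pads) lies 163 mm ahead of it (robot.grip_point_offset is the distance from the TCP to the grasp point, in m); z points along the fingers, y is the line along which they close (so a half turn about z gives the same grasp; the last joint's range is limited). The gripper opens to 88 mm and grips with 3 to 60 N. Pads are 20 mm wide; open, the fingers measure 115 mm over their backs; the gripper's body (75 mm by 178 mm) begins 61 mm behind the grasp point.
Start: joints at [-1.427, 0.477, 0.022, 1.555, -0.011, 1.109, -0.083], TCP at [0.168, 0.654, 0.405] pointing down, gripper open.
Joint ranges: [-2.96, 2.96], [-0.34, 2.1], [-1.41, 1.46], [0.24, 2.44], [-1.37, 4.51], [0.17, 1.92], [-2.96, 2.96]. Speed limits (rad/s): [2.39, 2.39, 3.14, 3.14, 3.14, 3.14, 3.14].

### API

Orientations are given as [roll, pitch, yaw] about the fixed x, y, z axes, in that order (R = Rz(yaw) Ry(pitch) Rx(roll)).
In Python, from bench import robot gives the robot as it stands. Calls block until the motion is done:
- robot.move_to(position, orientation): joint-space move of the TCP to a pose.
- robot.move_straight(position, rate=0.15, rotation=None, max_force=None): straight line of the TCP; rotation=None keeps the orientation; rate is the mean speed in m/s. With max_force (N) it stops when the force on the tool has changed by that much, and returns True; else False.
- robot.goto_joints(angles): joint-space move.
- robot.grip(opening, force=None): finger opening in m; force is the grip in N (None keeps the last); returns when the fingers have stopped.
- robot.hold(seconds).
- robot.solve_ik(position, orientation): joint angles nearest the present ones, or None.
- robot.get_obs(): the state.
- robot.get_image(name): name is "scene" or "top" or "wrist"; returns (picture, depth): 400x640x3 uint8, blue, green, red; 400x640 float32, m along the optical axis (not along the pixel's ray), 0 where there is no reading.
- robot.camera_params(name): a dict with "fovy" (degrees; the focal length in pixels is half the picture's height over the tangent of half this angle, whatever the lens; pixels are square), "cx", "cy" (the principal point, pixels), "R" (3x3) and "t" (3): a world point X has camera coordinates R X + t. Camera axes: x right, y down, z forward; pixel columns grow to the right and rows downward; lengths in m; the calibration is good to about 2 mm. A picture is of the moment at which its call begins: read the wrist's pose just before it. camera_params takes no time and is no camera call; for the wrist camera it gives the pose at the moment of the call.
A pose or a line that the arm cannot do raises robot.MotionError and nothing moves.
- robot.hand_in(): hands the job in; it is judged then, once.
The state is a dict: "clock": time; "joints": joint angles; "qd": joint speeds; "tau": joint torques, N m; "tool_pos": TCP position; "orientation": TCP orientation; "ft_force": force on the tool from outside, world axes, zero at the start; "torque": the same for the moment, N m; "finger_gap": finger opening in m; "grasp_force": force on a finger pad.
Only numpy, scipy, OpenCV 4.12 (cv2) and the standard library are available. Lean on these libraries where they do the work, as an engineer would, in place of code of your own. Each camera call takes 0.05 s, during which the arm holds its last target. There are 200 camera calls.

## Working session

There is one attempt and no reset: what is moved stays moved. The work goes in short steps, each a Python script; the robot and the scene stay as the last script left them, time stands still between calls to the robot, and variables do not carry over. Pictures are saved under pics/ and viewed, at most 10 in all, crops included, and the job is handed in when it is done.

```bash
ls; mkdir -p pics; cat > h.py <<'E'
import numpy as np, cv2
from bench import robot
def cam(n):
    p=robot.camera_params(n); im,d=robot.get_image(n); return p,im,d
def world(p,d,u,v):
    f=200/np.tan(np.radians(p["fovy"])/2); z=d[int(round(v)),int(round(u))] if not np.isscalar(d) else d
    c=np.array([(u-p["cx"])/f*z,(v-p["cy"])/f*z,z]); R=np.array(p["R"]); return R.T@(c-np.array(p["t"]))
def ray(p,u,v):
    a=world(p,1.0,u,v); R=np.array(p["R"]); o=-R.T@np.array(p["t"]); return o,a-o
def atz(p,u,v,z):
    o,d=ray(p,u,v); return o+d*(z-o[2])/d[2]
def tri(obs):
    A=np.zeros((3,3));b=np.zeros(3)
    for p,u,v in obs:
        o,d=ray(p,u,v); d=d/np.linalg.norm(d); M=np.eye(3)-np.outer(d,d); A+=M;b+=M@o
    return np.linalg.solve(A,b)
E
python3 - <<'E'
from h import *
import pickle
o=robot.get_obs(); print(o)
for n in("scene","top"):
    r=cam(n); pickle.dump(r,open(n+"0.pkl","wb")); cv2.imwrite(f"pics/{n}0.png",r[1]); print(r[0])
E
```

```text
pics
{'clock': 0.0, 'joints': array([-1.42708105,  0.47778565,  0.02235287,  1.55643475, -0.01153175,
        1.10930078, -0.08309507]), 'qd': array([-4.83178475e-05,  6.45737469e-04,  1.78534314e-03, -1.02712112e-03,
        3.30341844e-04, -3.49829370e-04,  6.90768084e-04]), 'tau': array([-1.02303497e-03, -5.82865834e+01,  1.53417908e+00, -2.72600162e+01,
       -5.43260272e-02,  1.71101186e-02,  1.72863547e-04]), 'tool_pos': array([0.16811072, 0.65344952, 0.40369843]), 'orientation': array([-3.13979554e+00,  1.10950956e-04,  2.88977835e+00]), 'ft_force': array([-0.3502087 ,  0.71540972,  0.24186621]), 'torque': array([-0.01637153,  0.05454435, -0.00974818]), 'grasp_force': 0.0, 'finger_gap': 0.08790515165172505}
{'fovy': 46.96957310038554, 'cx': 321.98102184839166, 'cy': 200.1211845302147, 'R': array([[-0.71736924,  0.69663469, -0.0090266 ],
       [ 0.50671324,  0.51281537, -0.69300945],
       [-0.47814544, -0.50171756, -0.72087199]]), 't': array([ 0.43951328, -0.17114776,  1.70740206])}
{'fovy': 45.40793209946984, 'cx': 321.5778344603903, 'cy': 193.41718548788884, 'R': array([[-6.97787591e-04, -9.99926323e-01,  1.21186094e-02],
       [-9.94587677e-01, -5.65143944e-04, -1.03899153e-01],
       [ 1.03898347e-01, -1.21255191e-02, -9.94514005e-01]]), 't': array([-0.0678276 ,  0.56551363,  1.95007754])}
```

View pics/scene0.png

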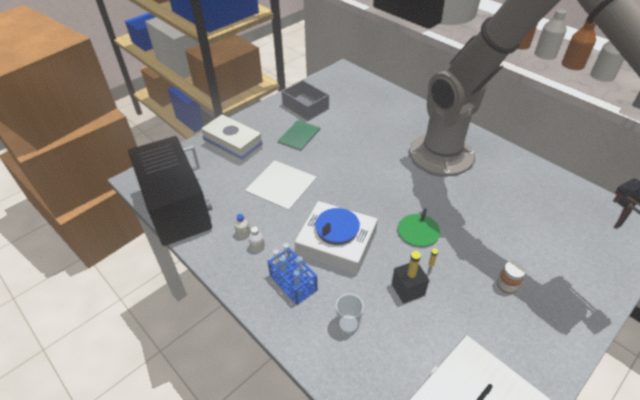

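View pics/top0.png

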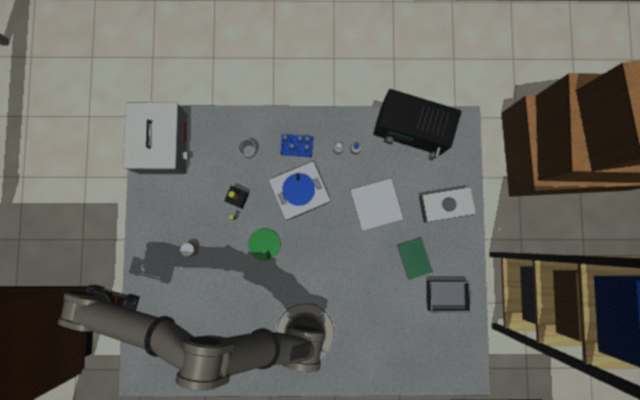

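The scene and top views show the heater at top px (300,190), with the blue lid at (299,189) and its fin at about (297,178). The mat is at (377,204), the stand with the large probe at (236,196), and the smaller look-alike probe at (233,216). The green decoy lid is at (264,243). Next I'll take coarse positions, then close wrist views.

```bash
python3 - <<'E'
from h import *
import pickle
t=pickle.load(open("top0.pkl","rb")); s=pickle.load(open("scene0.pkl","rb"))
for n,u,v in [("lid",299,190),("mat",377,204),("stand",240,198),("probe",232,194),("small",233,216),("bench",340,240),("rack",297,145),("bot",338,148),("beak",248,148)]: print("T",n,world(t[0],t[2],u,v).round(3))
for n,u,v in [("lid",337,222),("mat",282,184),("probe",415,256),("small",434,251),("bench",380,180)]: print("S",n,world(s[0],s[2],u,v).round(3))
E
cat >> h.py <<'E'
import pickle
def down(yaw): return [np.pi,0,yaw]
def shot(name):
    r=cam("wrist"); pickle.dump(r,open(name+".pkl","wb")); cv2.imwrite(f"pics/{name}.png",r[1]); return r
E
python3 - <<'E'
from h import *
p=robot.camera_params("wrist"); print(p, -np.array(p["R"]).T@p["t"])
for q in ([0.6,0,.4],[0.6,0.1,.45],[0.6,0.2,.4],[.57,-.25,.4],[.6,0,.45],[.55,.1,.5],[.5,.1,.5]):
  for y in (0,1.57,2.89,3.14,-1.57): 
    j=robot.solve_ik(q,down(y)); print(q,y,None if j is None else np.round(j,2))
E
```

```text
T lid [0.572 0.023 0.099]
T mat [ 0.524 -0.3    0.005]
T stand [0.541 0.261 0.082]
T probe [0.549 0.279 0.161]
T small [0.467 0.282 0.113]
T bench [ 0.374 -0.145 -0.001]
T rack [0.767 0.034 0.039]
T bot [ 0.748 -0.135  0.072]
T beak [0.76  0.242 0.009]
S lid [0.575 0.025 0.099]
S mat [ 0.522 -0.293 -0.001]
S probe [0.556 0.286 0.164]
S small [0.467 0.291 0.109]
S bench [ 0.265 -0.066  0.   ]
{'fovy': 62.699177365558285, 'cx': 319.9313094380443, 'cy': 193.99445698380947, 'R': array([[ 2.48266681e-01,  9.68691686e-01, -2.70335166e-04],
       [ 9.37920781e-01, -2.40310585e-01,  2.50110840e-01],
       [ 2.42215327e-01, -6.23477411e-02, -9.68217173e-01]]), 't': array([-0.67588881, -0.03123606,  0.38873977])} [0.10293889 0.67145856 0.38401428]
[0.6, 0, 0.4] 0 [-0.84  0.55  1.05  1.79 -0.53  1.11 -1.18]
[0.6, 0, 0.4] 1.57 [-0.64  0.43  0.72  1.78 -0.32  1.05  0.2 ]
[0.6, 0, 0.4] 2.89 [-0.57  0.41  0.61  1.78 -0.27  1.04  1.46]
[0.6, 0, 0.4] 3.14 [-0.55  0.4   0.58  1.78 -0.25  1.04  1.7 ]
[0.6, 0, 0.4] -1.57 [-0.93  0.7   1.28  1.8  -0.72  1.21 -2.57]
[0.6, 0.1, 0.45] 0 [-0.92  0.44  0.9 
[... 1220 characters left out ...]
-1.57 [-0.94  0.62  1.28  1.74 -0.62  1.27 -2.65]
[0.55, 0.1, 0.5] 0 [-0.99  0.27  0.87  1.76 -0.22  1.22 -1.63]
[0.55, 0.1, 0.5] 1.57 [-0.83  0.23  0.65  1.75 -0.15  1.21 -0.14]
[0.55, 0.1, 0.5] 2.89 [-0.72  0.22  0.52  1.74 -0.11  1.21  1.15]
[0.55, 0.1, 0.5] 3.14 [-0.7   0.21  0.49  1.74 -0.11  1.21  1.39]
[0.55, 0.1, 0.5] -1.57 [-0.48  0.21  0.23  1.73 -0.05  1.21  2.9 ]
[0.5, 0.1, 0.5] 0 [-1.03  0.13  0.8   1.86 -0.1   1.19 -1.77]
[0.5, 0.1, 0.5] 1.57 [-0.9   0.12  0.64  1.85 -0.08  1.19 -0.23]
[0.5, 0.1, 0.5] 2.89 [-0.78  0.11  0.51  1.85 -0.06  1.2   1.07]
[0.5, 0.1, 0.5] 3.14 [-0.76  0.11  0.49  1.85 -0.06  1.2   1.32]
[0.5, 0.1, 0.5] -1.57 [-0.56  0.11  0.26  1.83 -0.03  1.2   2.86]
```

```bash
python3 - <<'E'
from h import *
robot.goto_joints([-.35,.45,0,1.66,0,1.07,1.22])
print(robot.get_obs()["tool_pos"],robot.get_obs()["orientation"])
for n,y in (("A",.21),("B",.07)):
    robot.move_to([.60,y,.42],down(np.pi)); robot.hold(.2)
    r=shot("w"+n); o=robot.get_obs(); print(o["clock"],o["tool_pos"],o["joints"].round(2))
im=np.hstack([cv2.imread(f"pics/w{n}.png") for n in "AB"]); cv2.imwrite("pics/AB.png",cv2.resize(im,(800,250)))
E
```

```text
[0.61774881 0.16071833 0.37878396] [-3.1290161  -0.03619404 -3.14067554]
3.1 [0.60022238 0.20881107 0.41904614] [-0.42  0.4  -0.01  1.64  0.01  1.1   1.13]
3.9667 [0.59998522 0.07149309 0.41981518] [-0.24  0.35  0.03  1.72 -0.01  1.08  1.36]
```

View pics/AB.png

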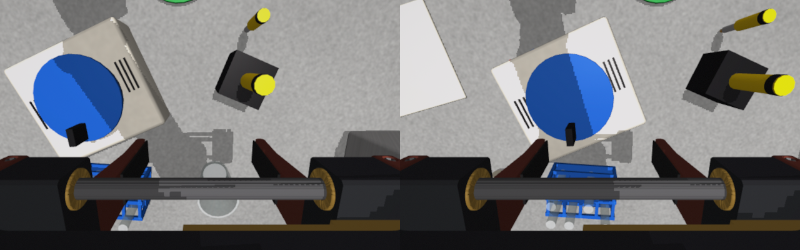

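The wrist views show the lid disc at about (125,155) in A and (272,155) in B. The fin is at (123,213) in A and (272,213) in B, and the big probe top at (423,137) in A and (603,137) in B. I'll refine these using depth and colour, and cross-check by triangulation.

```bash
cat >> h.py <<'E'
def cloud(p,d):
    f=200/np.tan(np.radians(p["fovy"])/2); v,u=np.mgrid[0:400,0:640]
    c=np.stack([(u-p["cx"])/f*d,(v-p["cy"])/f*d,d],-1); return (c-np.array(p["t"]))@np.array(p["R"])
E
python3 - <<'E'
from h import *
obs={}
for n in "AB":
    p,im,d=pickle.load(open(f"w{n}.pkl","rb")); X=cloud(p,d); hsv=cv2.cvtColor(im,cv2.COLOR_BGR2HSV)
    v,u=np.mgrid[0:400,0:640]
    cu=200 if n=="A" else 272
    blue=(hsv[...,0]>100)&(hsv[...,0]<125)&(hsv[...,1]>150)&(v<235)&(X[...,2]>.07)
    b=X[blue]; z=np.median(b[:,2]); 
    m=blue&(abs(X[...,2]-z)<.006)
    cs=cv2.findContours(m.astype(np.uint8),cv2.RETR_EXTERNAL,cv2.CHAIN_APPROX_NONE)[0]; c=max(cs,key=cv2.contourArea)[:,0]
    P=np.array([atz(p,a,bb,z)[:2] for a,bb in cv2.convexHull(c)[:,0]])
    A=np.c_[2*P,np.ones(len(P))]; s=np.linalg.lstsq(A,(P**2).sum(1),rcond=None)[0]
    print(n,"lid z",z,"c",s[:2],"r",np.sqrt(s[2]+s[0]**2+s[1]**2))
    dk=(im.max(2)<70)&(X[...,2]>.11)&(X[...,2]<.16)&(np.hypot(X[...,0]-s[0],X[...,1]-s[1])<.08)
    F=X[dk]; zt=np.percentile(F[:,2],90); T=F[F[:,2]>zt-.004]; 
    print(" fin top z",zt,len(T)); r=cv2.minAreaRect((T[:,:2]*1e3).astype(np.float32)); print("  rect",r, "mean",T.mean(0))
    print("  dir",np.degrees(np.arctan2(*(np.array(r[0])/1e3-s[:2])[::-1])))
    ft=dk&(X[...,2]>zt-.004); obs.setdefault("fin",[]).append((p,u[ft].mean(),v[ft].mean()))
    ye=(hsv[...,0]>20)&(hsv[...,0]<35)&(hsv[...,1]>120)&(X[...,2]>.13)&(u>300)
    Y=X[ye]; zt=np.percentile(Y[:,2],80); pt=ye&(X[...,2]>zt-.005); T=X[pt]; (cx,cy),r=cv2.minEnclosingCircle((T[:,:2]*1e3).astype(np.float32)); print(" probe top z",zt,cx,cy,r,len(T),T.mean(0))
    obs.setdefault("pr",[]).append((p,u[pt].mean(),v[pt].mean()))
    st=(im.max(2)<75)&(abs(X[...,2]-.078)<.006)&(u>330)&(v<200); print(" stand",X[st].mean(0),cv2.minAreaRect((X[st][:,:2]*1e3).astype(np.float32)))
for k in obs: print(k,tri(obs[k]))
for k,R in (("top",0),):
    p,im,d=pickle.load(open("top0.pkl","rb")); X=cloud(p,d); v,u=np.mgrid[0:400,0:640]
    m=(im.min(2)>135)&(abs(u-377)<32)&(abs(v-204)<30); cs=cv2.findContours(m.astype(np.uint8),cv2.RETR_EXTERNAL,cv2.CHAIN_APPROX_NONE)[0]; c=max(cs,key=cv2.contourArea)
    r=cv2.minAreaRect(c); print(r,atz(p,*r[0],.004))
E
```

```text
A lid z 0.09585676926012965 c [0.57762531 0.02887177] r 0.0652730951135775
 fin top z 0.13032557879330423 351
  rect ((625.03662109375, 31.30440330505371), (25.745820999145508, 10.265828132629395), 5.2419352531433105) mean [0.62476506 0.03170838 0.12948252]
  dir 2.9372256682834514
 probe top z 0.16364480573560325 542.647216796875 252.26370239257812 43.41252899169922 922 [0.55039278 0.28190286 0.16568324]
 stand [0.54850912 0.27746971 0.07810715] ((550.8681640625, 282.90093994140625), (70.64673614501953, 69.30706787109375), 67.6635513305664)
B lid z 0.09603499566253772 c [0.57759599 0.02791269] r 0.06486376997956816
 fin top z 0.1306036960266708 321
  rect ((625.2197875976562, 30.645055770874023), (26.23465919494629, 9.253929138183594), 3.181330680847168) mean [0.62462199 0.03077461 0.12986131]
  dir 3.283682970515145
 probe top z 0.16370505101984592 543.001708984375 183.78900146484375 111.70076751708984 954 [0.55026371 0.2789212  0.16691257]
 stand [0.54892055 0.27590643 0.07807508] ((538.5180053710938, 206.3456268310547), (240.00811767578125, 83.19989776611328), 80.94305419921875)
fin [0.62537787 0.03040871 0.12752479]
pr [0.55042168 0.28301659 0.16179308]
((376.3019104003906, 204.0565948486328), (42.307044982910156, 42.30704879760742), 74.05460357666016) [ 0.52349405 -0.29759577  0.004     ]
```

```bash
cat >> h.py <<'E'
from scipy.spatial.transform import Rotation as Rot
G=robot.grip_point_offset
def lidpose(org,a,th,gx=.048,gz=.035):
    """TCP pose holding the lid (origin org, yaw a, tipped th about its heel)"""
    L=Rot.from_euler("ZY",[a,-th]); heel=np.array(org)+Rot.from_euler("z",a).apply([-.061,0,.006])
    T=L*Rot.from_euler("ZX",[np.pi,np.pi])
    g=heel+L.apply([gx+.061,0,gz-.006]); return g-G*T.apply([0,0,1]), T.as_euler("xyz")
LID=[.5776,.0284,.084]; LA=.055
def st(): o=robot.get_obs(); print(round(o["clock"],2),o["tool_pos"].round(4),o["orientation"].round(3),o["ft_force"].round(1),"gap",round(o["finger_gap"],4),round(o["grasp_force"],1)); return o
E
python3 - <<'E'
from h import *
for t in (0,.1,.2,.3,.4): 
    q=lidpose(LID,LA,t); j=robot.solve_ik(*q); print(q,None if j is None else j.round(2))
robot.grip(.045,3)
p,r=lidpose(LID,LA,0)
robot.move_to(p+[0,0,.07],r); robot.move_straight(p,rate=.1,max_force=8); st()
robot.grip(0.0,50); st()
E
```

```text
(array([0.62552742, 0.03103867, 0.2823    ]), array([-3.14159265,  0.        , -3.08659265])) [-0.17  0.53  0.03  1.78 -0.02  0.83  1.49]
(array([0.60581476, 0.02995338, 0.29222114]), array([-3.14159265,  0.1       , -3.08659265])) [-0.17  0.47  0.02  1.86 -0.    0.71  1.47]
(array([0.58521162, 0.02881906, 0.30012176]), array([-3.14159265,  0.2       , -3.08659265])) [-0.18  0.41  0.02  1.94  0.02  0.59  1.45]
(array([0.56392385, 0.02764705, 0.30592291]), array([-3.14159265,  0.3       , -3.08659265])) [-0.19  0.36  0.03  2.02  0.05  0.46  1.42]
(array([0.54216417, 0.02644906, 0.30956663]), array([-3.14159265,  0.4       , -3.08659265])) [-0.22  0.31  0.05  2.11  0.1   0.33  1.36]
6.06 [0.6259 0.0312 0.283 ] [ 3.141e+00  1.000e-03 -3.086e+00] [ 0.6 -1.   0.2] gap 0.045 0.0
6.7 [0.6256 0.031  0.2824] [-3.142  0.    -3.087] [-0.5 -0.4  2.1] gap 0.0097 50.0
```

```bash
python3 - <<'E'
from h import *
for t in np.linspace(0,.38,6)[1:]:
    p,r=lidpose(LID,LA,t); robot.move_straight(p,rate=.06,rotation=r)
robot.hold(.3); st()
p,im,d=cam("scene"); X=cloud(p,d); hsv=cv2.cvtColor(im,cv2.COLOR_BGR2HSV)
cv2.imwrite("pics/tip.png",cv2.resize(im[150:300,250:450],(800,600),interpolation=cv2.INTER_CUBIC))
v,u=np.mgrid[0:400,0:640]; m=(hsv[...,0]>100)&(hsv[...,0]<125)&(hsv[...,1]>150)&(abs(u-337)<30)&(abs(v-222)<25)&(X[...,2]>.08)
P=X[m]; c=np.median(P,0); P=P[np.linalg.norm(P-c,axis=1)<.07]; n=np.linalg.svd(P-P.mean(0))[2][2]; print(len(P),P.min(0),P.max(0),"tilt",np.degrees(np.arccos(abs(n[2]))))
E
```

```text
9.17 [0.5467 0.0267 0.3088] [-3.142  0.379 -3.087] [-1.8 -0.5  0.6] gap 0.0098 50.0
178 [0.51724716 0.03766362 0.09286029] [0.61338223 0.09098521 0.13780975] tilt 22.296188910605395
```

View pics/tip.png

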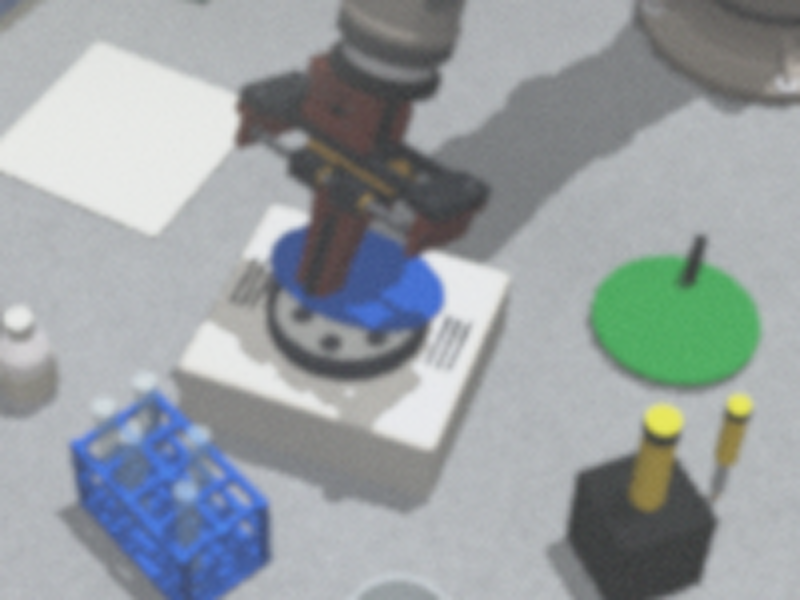

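The crop shows the lid tipped about 22° on its near edge, with the fin held in the gripper and the block visible below. Next I'll lift it off and place it on the mat.

```bash
python3 - <<'E'
from h import *
p,r=lidpose(LID,LA,.38); robot.move_straight(p+[0,0,.07],rate=.15)
p1,r1=lidpose([.5776,.0284,.18],LA,0); robot.move_straight(p1,rate=.12,rotation=r1); st()
M=[.5235,-.2976]
p2,r2=lidpose(M+[.14],-.40,0); robot.move_straight(p2,rate=.22,rotation=r2)
p3,_=lidpose(M+[.02],-.40,0); robot.move_straight(p3,rate=.15); robot.hold(.2); st()
p3,_=lidpose(M+[.000],-.40,0); print(robot.move_straight(p3,rate=.03,max_force=4)); st()
p,im,d=cam("scene"); X=cloud(p,d); hsv=cv2.cvtColor(im,cv2.COLOR_BGR2HSV)
cv2.imwrite("pics/place.png",cv2.resize(im[130:280,210:410],(800,600),interpolation=cv2.INTER_CUBIC))
v,u=np.mgrid[0:400,0:640]; m=(hsv[...,0]>100)&(hsv[...,0]<125)&(hsv[...,1]>150)&(abs(u-282)<30)&(abs(v-184)<25)
P=X[m]; n=np.linalg.svd(P-P.mean(0))[2][2]; print(len(P),P.min(0),P.max(0),"tilt",np.degrees(np.arccos(abs(n[2]))))
E
```

```text
10.64 [0.625  0.031  0.3771] [-3.141e+00 -1.000e-03 -3.087e+00] [ 0.3 -0.1 -0.4] gap 0.0095 50.0
13.55 [ 0.5681 -0.3165  0.2193] [3.142e+00 2.000e-03 2.742e+00] [ 0.5 -0.  -0.2] gap 0.0097 50.0
True
14.08 [ 0.5677 -0.3163  0.2023] [ 3.142e+00 -1.000e-03  2.742e+00] [-0.5  0.4  4.1] gap 0.0098 50.0
193 [ 0.46037356 -0.32929767  0.00523271] [ 0.55238408 -0.24861675  0.02412715] tilt 1.2592927263416507
```

View pics/place.png

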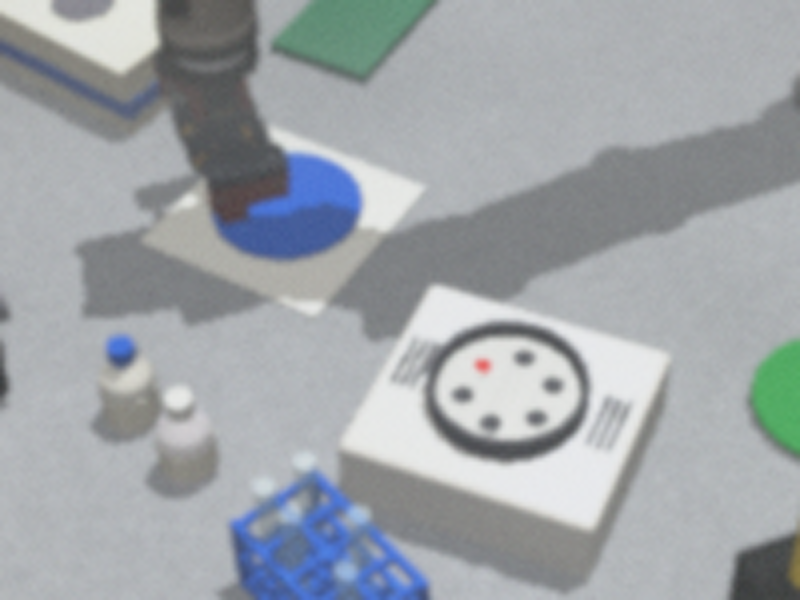

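The lid lies flat on the mat, and the red spot is now visible at crop px (483,365). I'll release the lid and measure the spot and the probe.

```bash
python3 - <<'E'
from h import *
robot.grip(.04,20); o=st(); p=o["tool_pos"]; robot.move_straight(p+[0,0,.08],rate=.12); 
sp=[];pr=[]
for n,q in (("C",[.58,-.03,.40]),("D",[.58,.13,.40])):
    robot.move_to(q,down(np.pi)); robot.hold(.25); p,im,d=shot("w"+n); X=cloud(p,d); hsv=cv2.cvtColor(im,cv2.COLOR_BGR2HSV); v,u=np.mgrid[0:400,0:640]
    red=((hsv[...,0]<8)|(hsv[...,0]>172))&(hsv[...,1]>120)&(np.hypot(X[...,0]-.578,X[...,1]-.028)<.055)&(abs(X[...,2]-.078)<.01)
    print(n,red.sum(),X[red].mean(0)); sp.append((p,u[red].mean(),v[red].mean()))
    ring=(im.max(2)<90)&(abs(X[...,2]-.09)<.004)&(np.hypot(X[...,0]-.578,X[...,1]-.028)<.075)
    (a,b),r=cv2.minEnclosingCircle((X[ring][:,:2]*1e3).astype(np.float32)); print(" ring",a,b,r,X[ring].mean(0))
    ye=(hsv[...,0]>20)&(hsv[...,0]<35)&(hsv[...,1]>120)&(X[...,2]>.155)&(np.hypot(X[...,0]-.55,X[...,1]-.283)<.03); print(" probe",ye.sum(),X[ye].mean(0),X[ye].max(0))
    pr.append((p,u[ye].mean(),v[ye].mean()))
    bl=(hsv[...,0]>100)&(hsv[...,0]<125)&(hsv[...,1]>150)&(X[...,1]<-.15); print(" lid",bl.sum(), X[bl].min(0) if bl.any() else "",X[bl].max(0) if bl.any() else "")
print("spot",tri(sp),[atz(*s,.078) for s in sp]); print("probe",tri(pr)); st()
im=np.hstack([cv2.imread(f"pics/w{n}.png") for n in "CD"]); cv2.imwrite("pics/CD.png",cv2.resize(im,(800,250)))
E
```

```text
14.79 [ 0.5673 -0.316   0.2021] [ 3.141e+00 -1.000e-03  2.742e+00] [ 0.2 -0.2 -0.1] gap 0.04 0.0
C 156 [ 0.57407952 -0.00411136  0.07894037]
 ring 577.1087646484375 24.595409393310547 60.61467742919922 [0.57337413 0.02796407 0.08964974]<stdin>:10: RuntimeWarning: Mean of empty slice.
  ret = um.true_divide(
Traceback (most recent call last):
ValueError: zero-size array to reduction operation maximum which has no identity
```

```bash
python3 - <<'E'
from h import *
sp=[];pr=[]
for n,q in (("C",None),("D",[.58,.13,.40])):
    if q: robot.move_to(q,down(np.pi)); robot.hold(.25); p,im,d=shot("w"+n)
    else: p,im,d=pickle.load(open("wC.pkl","rb"))
    X=cloud(p,d); hsv=cv2.cvtColor(im,cv2.COLOR_BGR2HSV); v,u=np.mgrid[0:400,0:640]
    red=((hsv[...,0]<8)|(hsv[...,0]>172))&(hsv[...,1]>120)&(np.hypot(X[...,0]-.578,X[...,1]-.028)<.055)&(abs(X[...,2]-.078)<.01)
    print(n,red.sum(),X[red].mean(0)); sp.append((p,u[red].mean(),v[red].mean()))
    bl=(hsv[...,0]>100)&(hsv[...,0]<125)&(hsv[...,1]>150)&(X[...,1]<-.15)
    if bl.any(): print(" lid",bl.sum(),X[bl].min(0),X[bl].max(0))
    if q:
        ye=(hsv[...,0]>20)&(hsv[...,0]<35)&(hsv[...,1]>120)&(X[...,2]>.155)&(np.hypot(X[...,0]-.55,X[...,1]-.283)<.03); print(" probe",ye.sum(),X[ye].mean(0))
        ring=(im.max(2)<90)&(abs(X[...,2]-.09)<.004)&(np.hypot(X[...,0]-.578,X[...,1]-.028)<.075)
        (a,b),r=cv2.minEnclosingCircle((X[ring][:,:2]*1e3).astype(np.float32)); print(" ring",a,b,r)
print("spot",tri(sp),[atz(*s,.078) for s in sp]); st()
im=np.hstack([cv2.imread(f"pics/w{n}.png") for n in "CD"]); cv2.imwrite("pics/CD.png",cv2.resize(im,(800,250)))
E
```

```text
C 156 [ 0.57407952 -0.00411136  0.07894037]
 lid 11237 [ 0.45880902 -0.3608812   0.00255261] [ 0.59135207 -0.22937759  0.05058159]
D 158 [ 0.57417374 -0.00422398  0.07875142]
 probe 1035 [0.55038954 0.28227321 0.16322182]
 ring 577.177001953125 25.303800582885742 60.96223449707031
spot [ 0.57408922 -0.00411604  0.07898797] [array([ 0.5742629 , -0.00403148,  0.078     ]), array([ 0.57431757, -0.00455681,  0.078     ])]
18.07 [0.5802 0.1286 0.4001] [-3.141  0.     3.139] [ 0.2 -0.8 -0.4] gap 0.0397 0.0
```

View pics/CD.png

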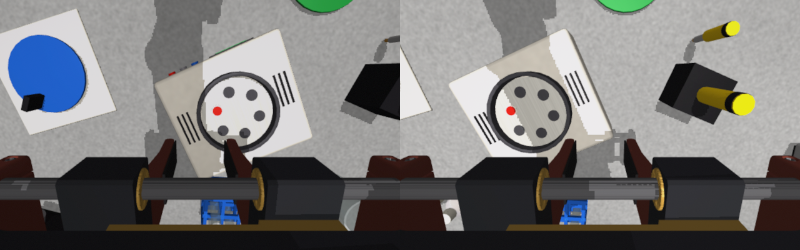

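Views C and D show the lid flat on the mat. The red spot is at about (348,177) in C and (177,177) in D, which puts it at (0.5742, -0.0042, 0.078), 30 mm from the ring axis. The big probe top is at about (549,167) in D. Next I'll grasp the probe.

```bash
python3 - <<'E'
from h import *
H=np.array([.5505,.2825,.120+G]); r=down(np.pi)
robot.grip(.06,3); robot.move_to(H+[0,0,.085],r); robot.move_straight(H,rate=.12,max_force=8); st()
robot.grip(0,40); st(); robot.hold(.2)
robot.move_straight(H+[0,0,.115],rate=.12); robot.hold(.3)
f=[]
S=np.array([.5742,-.0042,H[2]+.115]); robot.move_straight(S,rate=.16); robot.hold(.3); st()
S[2]=.200+G; robot.move_straight(S,rate=.1); robot.hold(.4); st()
for i in range(8): f.append(robot.get_obs()["ft_force"]); robot.hold(.05)
print("bias",np.mean(f,0),np.std(f,0))
p,im,d=cam("scene"); X=cloud(p,d); cv2.imwrite("pics/probe.png",cv2.resize(im[150:270,260:420],(800,600),interpolation=cv2.INTER_CUBIC))
E
```

```text
20.14 [0.551  0.2824 0.284 ] [3.141e+00 1.000e-03 3.141e+00] [-0.4  0.3 -0.7] gap 0.0599 0.0
20.8 [0.5505 0.2825 0.2834] [ 3.142  0.    -3.142] [-0.7  0.9  1.3] gap 0.0237 40.0
24.66 [ 0.5742 -0.0039  0.3983] [ 3.142 -0.    -3.141] [ 0.7 -0.9 -0.4] gap 0.0237 40.0
25.56 [ 0.5743 -0.0042  0.3636] [3.142e+00 1.000e-03 3.142e+00] [ 0.   0.1 -1. ] gap 0.0235 40.0
bias [-0.2132527   0.15086668 -0.90600514] [0.30948383 0.40397294 0.31730924]
```

View pics/probe.png

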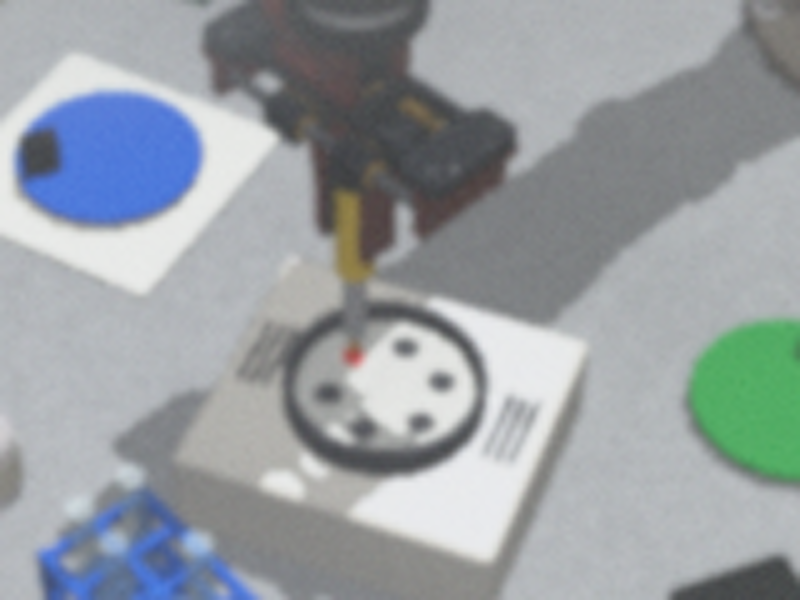

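The probe is upright, its tip about 11 mm above the red spot at crop px (354,355). Next I'll press down in steps while watching the force.

```bash
python3 - <<'E'
from h import *
S=np.array([.5742,-.0042,0])
for h in (.1925,.187,.185,.183):
    robot.move_straight(S+[0,0,h+G],rate=.02,max_force=6); robot.hold(.3)
    f=[]
    for i in range(12): f.append(robot.get_obs()["ft_force"]); robot.hold(.04)
    print(h,np.mean(f,0).round(2),robot.get_obs()["tool_pos"].round(4))
st()
E
```

```text
0.1925 [-0.03  0.05 -0.87] [ 0.5742 -0.0042  0.3558]
0.187 [0.21 0.12 0.04] [ 0.5742 -0.0042  0.3503]
0.185 [0.46 0.2  1.36] [ 0.5742 -0.0042  0.3483]
0.183 [0.36 0.07 2.15] [ 0.5742 -0.0042  0.3463]
30.66 [ 0.5742 -0.0042  0.3463] [-3.142  0.     3.142] [ 0.8 -0.2  2.1] gap 0.0238 40.0
```

```bash
python3 - <<'E'
from h import *
p,im,d=cam("scene"); a=cv2.resize(im[150:270,260:420],(800,600),interpolation=cv2.INTER_CUBIC); cv2.imwrite("pics/fin.png",a)
f=[]
for i in range(15): f.append(robot.get_obs()["ft_force"][2]); robot.hold(.04)
print(np.mean(f)+.9); st()
E
```

```text
3.1056257826843976
31.33 [ 0.5742 -0.0042  0.3463] [ 3.142  0.    -3.142] [1.4 1.1 2. ] gap 0.0237 40.0
```

View pics/fin.png

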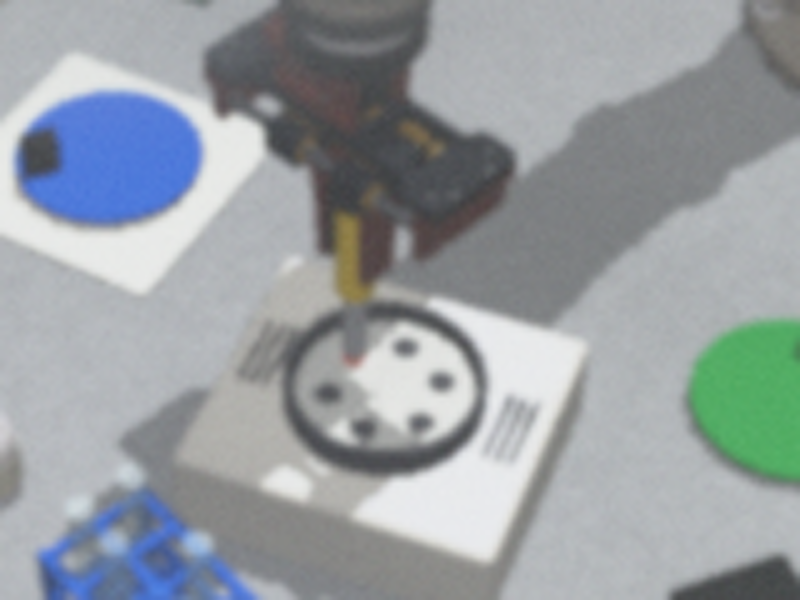

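The probe stands upright with its tip on the red spot at crop px (353,358), pressed with about 3.1 N, so I'm handing in.

```bash
python3 -c "
from bench import robot
print(robot.hand_in())"
```

```text
the job is handed in; nothing more can be done
None
```

I handed the job in at about 31 s: the lid was tipped about 22° and set down flat on the mat, and the probe is held upright on the red spot at about 3.1 N, roughly half-way in; the judge's result was not reported.

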